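Close and book out a laboratory waste bin

TASK

Put all the used (red-capped) bottles into the yellow waste bin, then swing its red lid fully shut, then knock both blue locking pegs fully home with the mallet, and after that hold the scanner steady and square to the label on the lid, a hand's breadth (about 9 cm) away with its beam on the middle of the label, for a good second. Finish with the mallet standing upright on the blue mat and the scanner standing upright on its grey dock; touch the pegs with nothing but the mallet and leave the green-capped bottle and everything else on the bench where it is.

Things in the scene. Friction and masses are not known exactly. Their poses are not given: they have to be found in the camera images.
- bin: yellow open-topped waste bin fixed to the bench, 200 (x) x 180 (y) x 115 mm high, walls and floor 4 mm; origin at the centre of its underside, z up; its red lid is hinged along its -y rim
- lid (a joint): hinge of the red lid, rad: 0 = shut, 1.6 to 1.75 = standing open at the start. Stiff: it stays where it is left; about 4 N at the free edge moves it. The hinge line is parallel to the bin's x axis at y = -90, z = 115 mm in the bin's frame; growing values lift the free edge from the +y side up and over towards -y. Close it by pushing its outer face between the pegs, 150 mm from the hinge
- lid_edge (a point): middle of the lid's free edge, on its outer face, 189 mm from the hinge line. The lid is 210 mm along the hinge and 8 mm thick, its underside on the rim when shut; its outer face carries the label plate (52 to 118 mm from the hinge line, standing up to 40 mm above that face) and the two pegs
- label (a point): white label plate with black bars, 76 x 66 mm, on the lid's outer face; origin at the centre of its printed face, z straight out of the printed face. With the lid shut it faces up, sloping 0.35 rad (20 degrees) towards the bin's -x side (the robot)
- peg_a: blue head of the first locking peg, 24 mm across, in the lid's outer face near the free edge, 165 mm from the hinge line, at x = -75 mm in the bin's frame; origin at the centre of its top, which stands 24 mm above the lid's outer face when up and 10 mm above it when home; z out of the lid
- peg_b: the second blue locking peg, like the first, at x = +75 mm in the bin's frame
- pin_a (a joint): how far the first peg is driven in, m: 0 = up, 0.014 = fully home. Sprung and tight: it takes about 8 N to start and 11 N at the end of its stroke, and it stays where it is driven
- pin_b (a joint): the same for the second peg
- mallet: mallet, about 360 g, standing on one face of its black rubber head: head 50 mm across, 64 mm high along z; wooden handle 22 (y) x 24 (z) mm along the mallet's -x at height 32 mm, out to x = -154 mm; origin at the centre of the lower face, z up. Grip across the handle from above 58 mm from the head's axis (balance point 12 to 17 mm from it). Released upright on a flat surface it stands
- mat: blue tool mat fixed on the bench, 200 (x) x 160 (y) x 3 mm; origin at the centre of its underside: the mallet's place
- scanner: handheld label scanner, 180 g, standing nose down on its dock: black head 64 (x) x 50 (y) x 30 mm at the bottom with the red window in its underside, white handle above it 34 (x) x 30 (y) mm in section up to 134 mm height; origin at the centre of the window, z up the handle; the beam leaves the window along -z
- scanner_nose (a point): centre of the scanner's window (same point and axes as the scanner); grip the scanner's handle from above at 105 to 115 mm height, so that the gripper's body stays clear of its top
- dock: grey scanner dock fixed on the bench, a flat pad 110 (x) x 100 (y) x 10 mm; origin at the centre of its underside: the scanner stands on it
- clean: amber square bottle 34 x 34 x 50 mm with a round green screw cap on top (26 mm across, 16 mm high; 66 mm overall), about 60 g, standing on the bench at the start; origin at the centre of its underside, z up through the cap, x and y square to its sides: not waste, stays where it is
- jar: white jar with a green lid, bystander, origin at the centre of its underside
- beaker: glass beaker, bystander, origin at the centre of its underside
- tipbox: blue box with a clear lid, bystander, origin at the centre of its underside
- dish: clear flat dish 90 mm across, 16 mm high, bystander, origin at the centre of its underside
- used1: amber square bottle 34 x 34 x 50 mm with a round red screw cap on top (26 mm across, 16 mm high; 66 mm overall), about 60 g, standing on the bench at the start; origin at the centre of its underside, z up through the cap, x and y square to its sides: used; None if absent
- used2: amber square bottle 34 x 34 x 50 mm with a round red screw cap on top (26 mm across, 16 mm high; 66 mm overall), about 60 g, standing on the bench at the start; origin at the centre of its underside, z up through the cap, x and y square to its sides: used; None if absent
- used3: amber square bottle 34 x 34 x 50 mm with a round red screw cap on top (26 mm across, 16 mm high; 66 mm overall), about 60 g, standing on the bench at the start; origin at the centre of its underside, z up through the cap, x and y square to its sides: used; None if absent
- used4: amber square bottle 34 x 34 x 50 mm with a round red screw cap on top (26 mm across, 16 mm high; 66 mm overall), about 60 g, standing on the bench at the start; origin at the centre of its underside, z up through the cap, x and y square to its sides: used; None if absent

How it is judged (in metres and radians):
On the way, in this order (a step that is already met when the one before it is completed fails the run):
1. every used bottle is in the bin and let go (x of used1 in the frame of bin between -0.1 and 0.1 m and y of used1 in the frame of bin between -0.09 and 0.09 m and z of used1 in the frame of bin between -0.01 and 0.112 m and x of used2 in the frame of bin between -0.1 and 0.1 m and y of used2 in the frame of bin between -0.09 and 0.09 m and z of used2 in the frame of bin between -0.01 and 0.112 m and x of used3 in the frame of bin between -0.1 and 0.1 m and y of used3 in the frame of bin between -0.09 and 0.09 m and z of used3 in the frame of bin between -0.01 and 0.112 m and x of used4 in the frame of bin between -0.1 and 0.1 m and y of used4 in the frame of bin between -0.09 and 0.09 m and z of used4 in the frame of bin between -0.01 and 0.112 m and contact force between the fingers and used1 below 0.2 N and contact force between the fingers and used2 below 0.2 N and contact force between the fingers and used3 below 0.2 N and contact force between the fingers and used4 below 0.2 N and value of joint lid above 0.5 rad), for 0.2 s.
2. the lid is fully shut (value of joint lid below 0.05 rad and x of used1 in the frame of bin between -0.1 and 0.1 m and y of used1 in the frame of bin between -0.09 and 0.09 m and z of used1 in the frame of bin between -0.01 and 0.112 m and x of used2 in the frame of bin between -0.1 and 0.1 m and y of used2 in the frame of bin between -0.09 and 0.09 m and z of used2 in the frame of bin between -0.01 and 0.112 m and x of used3 in the frame of bin between -0.1 and 0.1 m and y of used3 in the frame of bin between -0.09 and 0.09 m and z of used3 in the frame of bin between -0.01 and 0.112 m and x of used4 in the frame of bin between -0.1 and 0.1 m and y of used4 in the frame of bin between -0.09 and 0.09 m and z of used4 in the frame of bin between -0.01 and 0.112 m), for 0.2 s.
3. both locking pegs are driven home, the lid still shut (value of joint each of pin_a, pin_b above 0.012 m and value of joint lid below 0.05 rad), for 0.2 s.
4. the scanner is held steady, square to the label, its beam on the middle, 40 to 140 mm away, for a second (all of step 3 and x of label in the frame of scanner_nose between -0.015 and 0.015 m and y of label in the frame of scanner_nose between -0.015 and 0.015 m and z of label in the frame of scanner_nose between -0.14 and -0.04 m and angle between the z axis of scanner and the z axis of label, either way round below 0.2 rad and linear speed of scanner below 0.03 m/s and angular speed of scanner below 0.3 rad/s), for 1 s.
At the end, for the whole second after the job is handed in: Used bottles inside the bin, lid shut (within 0.05 rad), both pegs in at least 12 of 14 mm, the mallet upright (0.1 rad) with the centre of its head over the blue mat, the scanner upright (0.1 rad) within 40 mm of the dock's middle along each side, both at rest (all of step 3 and x of used1 in the frame of bin between -0.1 and 0.1 m and y of used1 in the frame of bin between -0.09 and 0.09 m and z of used1 in the frame of bin between -0.01 and 0.112 m and x of used2 in the frame of bin between -0.1 and 0.1 m and y of used2 in the frame of bin between -0.09 and 0.09 m and z of used2 in the frame of bin between -0.01 and 0.112 m and x of used3 in the frame of bin between -0.1 and 0.1 m and y of used3 in the frame of bin between -0.09 and 0.09 m and z of used3 in the frame of bin between -0.01 and 0.112 m and x of used4 in the frame of bin between -0.1 and 0.1 m and y of used4 in the frame of bin between -0.09 and 0.09 m and z of used4 in the frame of bin between -0.01 and 0.112 m and x of mallet in the frame of mat between -0.1 and 0.1 m and y of mallet in the frame of mat between -0.08 and 0.08 m and z of mallet in the frame of mat between -0.002 and 0.012 m and angle between each of mallet, scanner's own z axis and vertical below 0.1 rad and x of scanner in the frame of dock between -0.04 and 0.04 m and y of scanner in the frame of dock between -0.04 and 0.04 m and z of scanner in the frame of dock between 0 and 0.02 m and linear speed of each of mallet, scanner below 0.02 m/s); the robot touches nothing.
It fails at once if the locking pegs are pushed with the bare gripper or with the scanner instead of the mallet (contact force between any of the fingers, the arm, scanner and peg_a above 2 N or contact force between any of the fingers, the arm, scanner and peg_b above 2 N).
It fails at once if the green-capped bottle or another bystander is moved more than 4 cm (distance of any of clean, jar, beaker, tipbox, dish from where it was at the start of the episode above 0.04 m).
Of used1, used2, used3, used4 only 2 to 4 are there at a start; the rules pass over those that are not, and their reading is None.
At some moment in a run one of used1, used2, used3, used4 may be knocked a few centimetres aside while the robot is not near it.
It also fails if it takes over 210 s, if anything falls off the work surface, if the arm or the gripper's body presses on something with over 40 N, if the wrist force passes 120 N, or if a joint passes its speed limit or range.

ROBOT

A 6-joint arm with a two-finger parallel gripper is mounted at the origin on the work surface. World frame = base frame: x ahead of the robot, y to its left, z up, the work surface at z = 0. Lengths are in m, angles in degrees, forces in N, time in s.
With the tool pointing down it reaches from about 0.15 to 0.775 m from the base axis. Payload 6.1 kg.
Tool frame: the origin (TCP) lies at the very end of the fingers, on their centre line; the grasp point (between the pads) lies grasp_offset behind it (grasp_offset is the distance from the TCP to the grasp point, in m); z points along the fingers, y is the line along which they close (so a half turn about z gives the same grasp; the last joint's range is limited). The gripper opens to 85 mm and grips with 20 to 120 N. Pads are 22 mm wide; open, the fingers measure 114 mm over their backs; the gripper's body (76 mm by 85 mm) begins 54 mm behind the grasp point. The pads swing forward as they close: fully open they stand 13 mm farther back than shut.
Start: joints at [69.328, 7.208, -2.269, 80.523, 0, 90], TCP at [0.185, 0.491, 0.231] pointing down, gripper open.
Joint ranges: [-155.77, 155.77], [-54.66, 111.73], [-72.52, 77.12], [-102.08, 115.82], [-83.92, 84.16], [-180, 180]. Speed limits (degrees/s): [136.94, 136.94, 172.46, 180, 180, 180].

INTERFACE

Orientations are given as [roll, pitch, yaw] about the fixed x, y, z axes, in that order (R = Rz(yaw) Ry(pitch) Rx(roll)).
In Python, from cell import movep, move_l, move_j, grip, sleep, solve_ik, capture, calibration, MotionError, hand_in, current_time, current_joint_positions, current_qvel, current_effort, current_tcp_pos, current_tool_rot, current_ft_force, current_moment, current_opening, current_grasp_force, grasp_offset gives the robot as it stands. Calls block until the motion is done:
- movep(position, orientation): joint-space move of the TCP to a pose.
- move_l(position, frame=None, speed=0.15, until_force=None): straight line of the TCP; frame=None keeps the orientation; speed is the mean speed in m/s. With until_force (N) it stops when the force on the tool has changed by that much, and returns True; else False.
- move_j(angles): joint-space move.
- grip(opening): finger opening in m; the grip force is fixed at half the most; returns when the fingers have stopped.
- sleep(seconds).
- solve_ik(position, orientation): joint angles nearest the present ones, or None.
- capture(name): name is "side" or "top"; returns the picture (400x640x3 uint8, blue, green, red); there is no depth.
- calibration(name): a dict with "camera_matrix" (3x3 intrinsics, pixels), "R" (3x3) and "t" (3): a world point X has camera coordinates R X + t. Camera axes: x right, y down, z forward; pixel columns grow to the right and rows downward; lengths in m; the calibration is good to about 2 mm. A picture is of the moment at which its call begins. calibration takes no time and is no camera call.
A pose or a line that the arm cannot do raises MotionError and nothing moves.
- hand_in(): hands the job in; it is judged then, once.
Readings, each from a call of its own:
- current_time(): time.
- current_joint_positions(): joint angles.
- current_qvel(): joint speeds.
- current_effort(): joint torques, N m.
- current_tcp_pos(): TCP position.
- current_tool_rot(): TCP orientation.
- current_ft_force(): force on the tool from outside, world axes, zero at the start.
- current_moment(): the same for the moment, N m.
- current_opening(): finger opening in m.
- current_grasp_force(): force on a finger pad.
Only numpy, scipy, OpenCV 4.12 (cv2) and the standard library are available. Lean on these libraries where they do the work, as an engineer would, in place of code of your own. Each camera call takes 0.05 s, during which the arm holds its last target. There are 200 camera calls.

## Working session

There is one attempt and no reset: what is moved stays moved. The work goes in short steps, each a Python script; the robot and the scene stay as the last script left them, time stands still between calls to the robot, and variables do not carry over. Pictures are saved under pics/ and viewed, at most 18 in all, crops included, and the job is handed in when it is done.

```bash
mkdir -p pics; ls; python3 - <<'E'
from cell import *
import cv2
for n in("side","top"):
    cv2.imwrite(f"pics/{n}0.png",capture(n)); c=calibration(n); print(n,c)
print(current_time(),grasp_offset() if callable(grasp_offset) else grasp_offset,current_tool_rot(),current_opening())
E
```

```text
pics
side {'camera_matrix': array([[416.93278669,   0.        , 323.74925057],
       [  0.        , 416.93278669, 200.86589636],
       [  0.        ,   0.        ,   1.        ]]), 'R': array([[-0.99672354, -0.08073353, -0.00492775],
       [-0.05790887,  0.75481415, -0.65337751],
       [ 0.05646901, -0.65095138, -0.75701622]]), 't': array([0.59099798, 0.11953477, 1.01819511])}
top {'camera_matrix': array([[410.14094337,   0.        , 310.74694043],
       [  0.        , 410.14094337, 196.37729502],
       [  0.        ,   0.        ,   1.        ]]), 'R': array([[ 0.00707599, -0.99995821,  0.0057895 ],
       [-0.99731133, -0.00747933, -0.07289832],
       [ 0.07293858, -0.0052581 , -0.99732257]]), 't': array([-0.0510003 ,  0.610575  ,  1.05295174])}
0.1 0.0187 [-1.79918658e+02  4.44806828e-04  1.59326524e+02] 0.0851230400541661
```

View pics/top0.png

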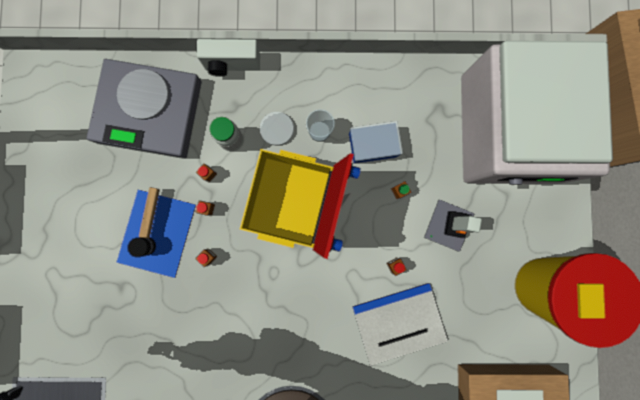

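View pics/side0.png

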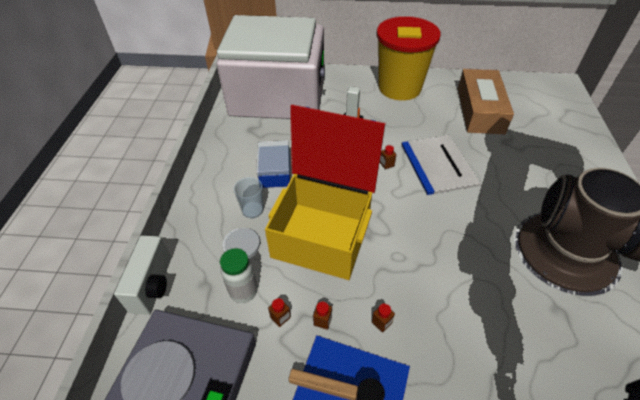

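The top view shows red caps near (205,172), (204,208), (205,258) and (398,267). The green bottle is at (402,190), the bin at about (290,195) with its lid standing to the right, the mallet at (140,245) and the scanner at (462,223). I'll enlarge two crops.

```bash
python3 - <<'E'
import cv2
im=cv2.imread("pics/top0.png")
for n,(x,y) in {"a":(110,140),"b":(310,140)}.items():
    cv2.imwrite(f"pics/crop_{n}.png",cv2.resize(im[y:y+145,x:x+200],None,fx=4,fy=4,interpolation=cv2.INTER_CUBIC))
E
```

```text
(no output)
```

View pics/crop_a.png

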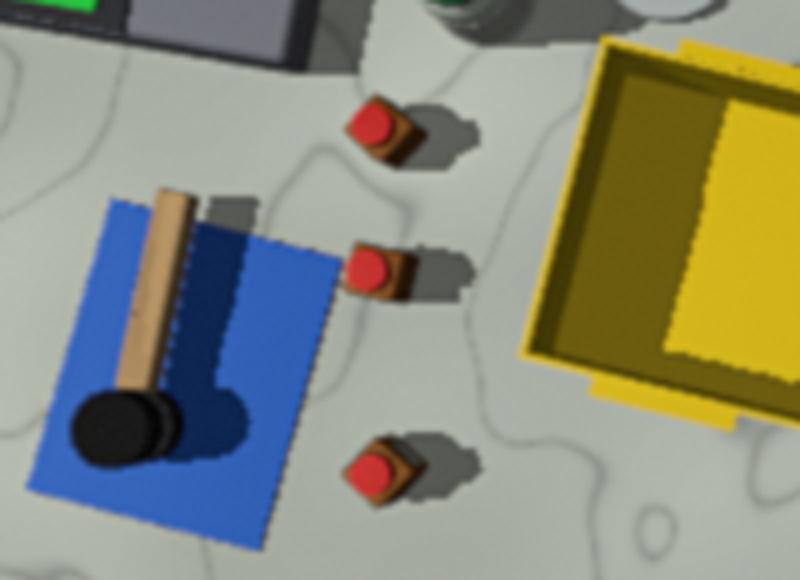

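View pics/crop_b.png

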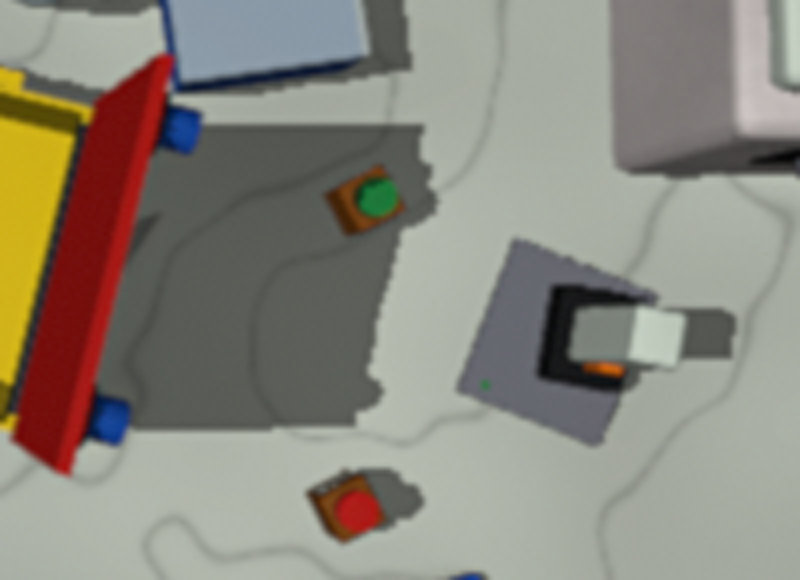

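Crop a shows the three left bottles, the mallet on the mat and the bin's +y rim. Crop b shows the lid with its pegs, the green bottle, the fourth used bottle and the scanner on its dock. Next I convert these pixels to positions.

```bash
cat > h.py <<'E'
from cell import *
import numpy as np, cv2
from scipy.spatial.transform import Rotation as Ro
def world(px,z,cam="top"):
    c=calibration(cam); d=c["R"].T@np.linalg.inv(c["camera_matrix"])@[px[0],px[1],1]; o=-c["R"].T@c["t"]
    return o+d*(z-o[2])/d[2]
def pix(X,cam="top"):
    c=calibration(cam); p=c["camera_matrix"]@(c["R"]@np.array(X)+c["t"]); return p[:2]/p[2]
def wa(p,z): return world(((p[0]+.5)/4-.5+110,(p[1]+.5)/4-.5+140),z)
def wb(p,z): return world(((p[0]+.5)/4-.5+310,(p[1]+.5)/4-.5+140),z)
def ang(v): return np.degrees(np.arctan2(v[1],v[0]))
def caps(im):
    "world positions of the red caps"
    hsv=cv2.cvtColor(im,cv2.COLOR_BGR2HSV)
    m=(((hsv[...,0]<6)|(hsv[...,0]>174))&(hsv[...,1]>170)&(hsv[...,2]>150)).astype(np.uint8)
    n,_,s,c=cv2.connectedComponentsWithStats(m)
    return [(world(c[i],.066).round(4),s[i,4]) for i in range(1,n) if 40<s[i,4]<170]
E
python3 - <<'E'
from h import *
np.set_printoptions(precision=4,suppress=True)
for p in caps(cv2.imread("pics/top0.png")): print(p, pix(p[0]))
for n,p,f in(("u1",(371,127),wa),("u2",(367,271),wa),("u3",(369,476),wa),("u4",(358,510),wb),("clean",(378,197),wb)): print(n,f(p,.066))
def edge(f,a,b,z): v=f(b,z)-f(a,z); return ang(v),np.linalg.norm(v)
print("yaw",edge(wa,(345,130),(385,167),.05),edge(wa,(345,130),(378,95),.05),edge(wa,(355,243),(347,297),.05),edge(wa,(343,472),(381,507),.05),edge(wa,(343,472),(375,438),.05),edge(wb,(345,543),(388,525),.05))
a,b=wa((524,355),.115),wa((603,38),.115); v=(b-a)/np.linalg.norm(b-a); print("bin",a,b,edge(wa,(524,355),(603,38),.115),"c",(a+b)/2+.09*np.array([v[1],-v[0],0]))
M=[wa(p,.003) for p in((113,198),(343,260),(262,550),(27,488))]; print("mat",sum(M)/4,[ (np.linalg.norm(M[i]-M[i-1]),ang(M[i]-M[i-1])) for i in range(4)])
print("mallet",wa((113,428),.064),"handle",wa((137,388),.044),wa((178,192),.044),edge(wa,(137,388),(178,192),.044))
M=[wb(p,.01) for p in((515,240),(658,292),(600,445),(458,390))]; print("dock",sum(M)/4,[ (np.linalg.norm(M[i]-M[i-1]),ang(M[i]-M[i-1])) for i in range(4)])
print("scan top",wb((660,337),.144),"edges",edge(wb,(637,307),(630,360),.144),edge(wb,(687,312),(682,367),.144),edge(wb,(555,285),(538,378),.04))
E
```

```text
(array([0.6703, 0.2277, 0.066 ]), np.int32(68)) [202.322  170.8383]
(array([0.5782, 0.228 , 0.066 ]), np.int32(68)) [201.2338 207.3132]
(array([0.4516, 0.2225, 0.066 ]), np.int32(73)) [202.0976 258.2523]
(array([ 0.4317, -0.2673,  0.066 ]), np.int32(71)) [399.0964 267.6372]
u1 [0.6689 0.2275 0.066 ]
u2 [0.578  0.2276 0.066 ]
u3 [0.4507 0.223  0.066 ]
u4 [ 0.433  -0.2674  0.066 ]
clean [ 0.6285 -0.2817  0.066 ]
yaw (np.float64(-132.04736910493972), np.float64(0.03526638601047198)) (np.float64(-42.01395686296592), np.float64(0.030646878679288697)) (np.float64(173.12932452836574), np.float64(0.03467227921670524)) (np.float64(-131.53772281355714), np.float64(0.03272838794610803)) (np.float64(-42.43448869481686), np.float64(0.02904252339894175)) (np.float64(-67.29404699023038), np.float64(0.029551557730644745))
bin [0.5266 0.1203 0.115 ] [0.7176 0.0764 0.115 ] (np.float64(-12.942492561385128), np.float64(0.1960503111010449)) c [0.6019 0.0106 0.115 ]
mat [0.5124 0.3616 0.003 ] [(np.float64(0.19814049928611796), np.float64(-14.38188461331841)), (np.float64(0.1593719256596361), np.float64(-104.62555788981547)), (np.float64(0.19692066280987613), np.float64(165.93681808468)), (np.float64(0.1604667582807727), np.float64(75.81274463943541))]
mallet [0.4791 0.3836 0.064 ] handle [0.5035 0.3775 0.044 ] [0.6289 0.3559 0.044 ] (np.float64(-9.801244667149225), np.float64(0.12725901527996158))
dock [ 0.5387 -0.4129  0.01  ] [(np.float64(0.10685704553083449), np.float64(-21.522591924810634)), (np.float64(0.10027628963168185), np.float64(-109.71670522276288)), (np.float64(0.10877271363122101), np.float64(158.15457823488077)), (np.float64(0.09962140847827225), np.float64(69.19410872445047))]
scan top [ 0.541  -0.4264  0.144 ] edges (np.float64(171.27845919826927), np.float64(0.03105599863028639)) (np.float64(173.4705405206783), np.float64(0.03204296259392163)) (np.float64(168.67520861372344), np.float64(0.060954583603664035))
```

```bash
cat >> h.py <<'E'
BIN=np.array([.602,.0106,0]); BY=-13.0
def b2w(p): return BIN+Ro.from_euler('z',BY,degrees=True).apply(p)
def best(p,yaws):
    "downward orientation with the last joint nearest its middle"
    s=[(abs(q[5]),y) for y in yaws for q in [solve_ik(p,[180,0,y])] if q is not None]
    return [180,0,min(s)[1]]
def pick(xy,edge,zh=.30):
    p=np.array([xy[0],xy[1],zh]); o=best(p,[edge+90*k for k in range(-3,4) if abs(edge+90*k)<=180])
    movep(p,o); grip(.07); move_l([xy[0],xy[1],.10],speed=.25); move_l([xy[0],xy[1],.012],speed=.12); grip(0.0)
    w=current_opening(); move_l(p,speed=.25); print("picked",xy,o,w,current_opening(),current_time())
def drop(bx,by=.015,zh=.30):
    p=b2w([bx,by,zh]); o=best(p,[BY,BY+180]); movep(p,o)
    move_l([p[0],p[1],.06],speed=.25); grip(.065); sleep(.15); move_l(p,speed=.3)
def find(guess):
    c=[a[0] for a in caps(capture("top"))]; print(len(c),"caps",c)
    return min(c,key=lambda a:np.linalg.norm(a[:2]-np.array(guess)))
E
python3 - <<'E'
from h import *
c=find((.67,.228)); pick(c[:2],-42); drop(.062)
c=find((.578,.228)); cv2.imwrite("pics/t1.png",capture("top"))
print(c,current_time())
E
```

```text
4 caps [array([0.6703, 0.2277, 0.066 ]), array([0.578 , 0.2281, 0.066 ]), array([0.4516, 0.2225, 0.066 ]), array([ 0.4318, -0.2673,  0.066 ])]
picked [0.6703 0.2277] [180, 0, -132] 0.03314785826769242 0.03360043004369271 6.0083
1 caps [array([ 0.4325, -0.267 ,  0.066 ])]
[ 0.4325 -0.267   0.066 ] 9.6
```

View pics/t1.png

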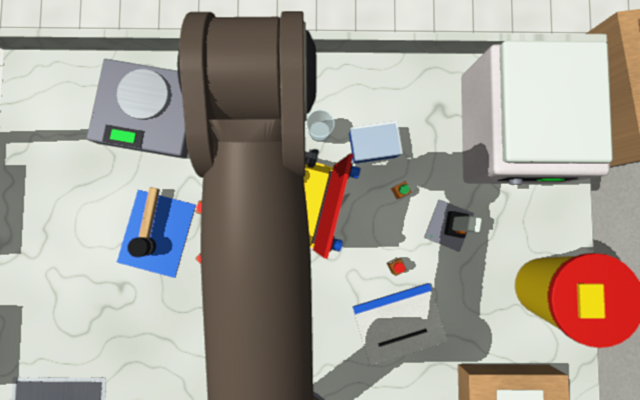

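The arm blocks the left side from above the bin, with only caps near (200,208) and (200,258) peeking out. I'll look from the start pose before each pick.

```bash
cat >> h.py <<'E'
HOME=[69.328,7.208,-2.269,80.523,0,90]
E
python3 - <<'E'
from h import *
for g,e,bx in(((.578,.228),-7,-.06),((.4516,.2225),-42,.02)):
    move_j(HOME); c=find(g); pick(c[:2],e); drop(bx)
move_j(HOME); print(find((.43,-.267)),current_time()); cv2.imwrite("pics/t2.png",capture("top")[100:300,100:500])
E
```

```text
4 caps [array([0.668 , 0.0121, 0.066 ]), array([0.5782, 0.2283, 0.066 ]), array([0.4516, 0.2225, 0.066 ]), array([ 0.4318, -0.2673,  0.066 ])]
picked [0.5782 0.2283] [180, 0, 173] 0.03441567410586325 0.03443732945951327 17.5833
4 caps [array([0.668 , 0.0121, 0.066 ]), array([0.603 , 0.0605, 0.066 ]), array([0.4516, 0.2225, 0.066 ]), array([ 0.4317, -0.2673,  0.066 ])]
picked [0.4516 0.2225] [180, 0, -132] 0.03322260885362515 0.03327164146514328 28.6
3 caps [array([0.6681, 0.0118, 0.066 ]), array([0.603 , 0.0605, 0.066 ]), array([ 0.4317, -0.2673,  0.066 ])]
[ 0.4317 -0.2673  0.066 ] 34.6083
```

View pics/t2.png

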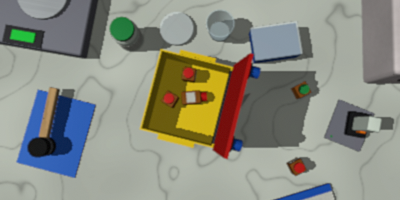

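Three bottles lie in the bin, at crop pixels (190,73), (170,98) and (200,97). Next is the fourth bottle, carried over the lid, and then I close the lid.

```bash
python3 - <<'E'
from h import *
p=current_tcp_pos(); move_l([p[0],p[1],.38],speed=.3)
c=find((.4317,-.267)); pick(c[:2],23,.38); drop(-.068,.012,.38)
sleep(.2); f=[]
def lidp(th,c,r=.15):
    n=.008+c; return b2w([0,-.09+r*np.cos(th)-n*np.sin(th),.115+r*np.sin(th)+n*np.cos(th)])
s=lidp(1.75,.045); up=[s[0],s[1],.38]
o=best(up,[BY-90,BY+90]); movep(up,o); grip(0.0); move_l(s,speed=.2)
for th in np.arange(1.75,.05,-.1): move_l(lidp(th,.011*np.sin(th)),speed=.1)
print(current_ft_force(),current_time())
e=lidp(0,-.006); print(move_l(e,speed=.03,until_force=20),current_tcp_pos(),lidp(0,0),current_ft_force())
move_l([e[0],e[1],.30],speed=.2)
p=current_tcp_pos(); movep([.3,.35,.35],[180,0,159])
cv2.imwrite("pics/t3.png",cv2.resize(capture("top")[110:290,120:480],None,fx=2.2,fy=2.2,interpolation=cv2.INTER_CUBIC)); print(current_time())
E
```

```text
3 caps [array([0.6681, 0.0118, 0.066 ]), array([0.603 , 0.0605, 0.066 ]), array([ 0.4317, -0.2673,  0.066 ])]
picked [ 0.4317 -0.2673] [180, 0, 113] 0.03416467473908111 0.03407797231794481 42.575
[ 0.21954524 -0.52843113  0.80970358] 55.1417
True [0.61534986 0.06833856 0.1230226 ] [0.61549706 0.0690622  0.123     ] [-1.58415287 -0.64083973  5.84936357]
58.5833
```

View pics/t3.png

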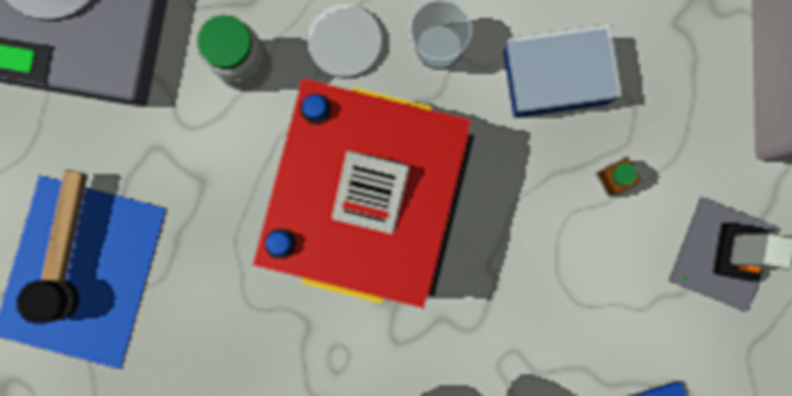

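The lid looks shut. The pegs are at crop (315,106) and (279,242), and the label is at about (370,191). I'll refine the bin pose from these.

```bash
python3 - <<'E'
from h import *
np.set_printoptions(precision=4,suppress=True)
f=lambda p,z: world(((p[0]+.5)/2.2-.5+120,(p[1]+.5)/2.2-.5+110),z)
P=[f((279,242),.147),f((315,105),.147)]; v=P[1]-P[0]; print("pegs a,b",P,ang(v),np.linalg.norm(v))
print("model",b2w([-.075,.075,.147]),b2w([.075,.075,.147]))
L=[f(p,.123) for p in((301,80),(470,121),(425,306),(254,263))]
print("lid corners",L,"centre",sum(L)/4,"model",b2w([0,.0045,0]),[(ang(L[i]-L[i-1]),np.linalg.norm(L[i]-L[i-1])) for i in range(4)])
K=[f(p,z) for p,z in(((346,151),.163),((411,164),.163),((392,235),.137),((332,220),.137))]; print("label",sum(K)/4,b2w([0,-.005,.15]),K)
# dry IK: mallet handle-out options and scan pose
for nm,bx in(("a",-.075),("b",.075)):
  for h in(90,180,0,45,135):   # handle direction in bin frame
    d=Ro.from_euler('z',BY+h,degrees=True).apply([1,0,0]); p=b2w([bx,.075,.18])+.058*d
    print(nm,h,[(y,q.round(0) if (q:=solve_ik(p,[180,0,y])) is not None else None) for y in [(BY+h+180)%360-180,(BY+h+360)%360-180]])
E
```

```text
pegs a,b [array([0.5467, 0.1018, 0.147 ]), array([0.692 , 0.0663, 0.147 ])] -13.712988885367386 0.14952726244265138
model [0.5458 0.1005 0.147 ] [0.6919 0.0668 0.147 ]
lid corners [array([0.7234, 0.0847, 0.123 ]), array([ 0.6798, -0.0995,  0.123 ]), array([ 0.4798, -0.052 ,  0.123 ]), array([0.5244, 0.1317, 0.123 ])] centre [0.6019 0.0162 0.123 ] model [0.603 0.015 0.   ] [(np.float64(-13.304903713751216), np.float64(0.2044749482541833)), (np.float64(-103.30213086746875), np.float64(0.18931119662401646)), (np.float64(166.62410558957524), np.float64(0.2055818288920917)), (np.float64(76.36247128687353), np.float64(0.18905966208325203))]
label [0.5988 0.0067 0.15  ] [0.6009 0.0057 0.15  ] [array([0.6413, 0.0316, 0.163 ]), array([ 0.6283, -0.036 ,  0.163 ]), array([ 0.5551, -0.0163,  0.137 ]), array([0.5706, 0.0475, 0.137 ])]
a 90 [(77.0, array([ 16.,  13.,  -1.,  75.,   0., 119.])), (-103.0, array([ 16.,  13.,  -1.,  75.,   0., -61.]))]
a 180 [(167.0, array([ 13.,   5., -11.,  74.,   0.,  26.])), (-13.0, array([  13.,    5.,  -11.,   74.,    0., -154.]))]
a 0 [(-13.0, array([   8.,   17
[... 181 characters left out ...]
  0., -20.]))]
a 135 [(122.0, array([16.,  9., -7., 74.,  0., 74.])), (-58.0, array([  16.,    9.,   -7.,   74.,    0., -106.]))]
b 90 [(77.0, array([ 10.,  29.,  21.,  82.,   0., 113.])), (-103.0, array([ 10.,  29.,  21.,  82.,   0., -67.]))]
b 180 [(167.0, array([ 7., 20.,  8., 78.,  0., 20.])), (-13.0, array([   7.,   20.,    8.,   78.,    0., -160.]))]
b 0 [(-13.0, array([   4.,   34.,   28.,   85.,    0., -163.])), (167.0, array([ 4., 34., 28., 85.,  0., 17.]))]
b 45 [(32.0, array([  7.,  33.,  28.,  84.,   0., 155.])), (-148.0, array([  7.,  33.,  28.,  84.,   0., -25.]))]
b 135 [(122.0, array([10., 24., 13., 79.,  0., 68.])), (-58.0, array([  10.,   24.,   13.,   79.,    0., -112.]))]
```

```bash
sed -i 's/^BIN=.*/BIN=np.array([.6018,.0115,0]); BY=-13.3/' h.py; python3 - <<'E'
from h import *
np.set_printoptions(precision=4,suppress=True)
H=np.array([.4791,.3836]); a=-10.5; d=np.array([np.cos(np.radians(a)),np.sin(np.radians(a))]); g=H+.058*d
movep([*g,.25],[180,0,a+180]); grip(.06); move_l([*g,.0163],speed=.15); grip(0.0); print("w",current_opening(),current_tcp_pos())
move_l([*g,.28],speed=.2); print(current_ft_force(),current_moment())
hd=BY+90; dd=np.array([np.cos(np.radians(hd)),np.sin(np.radians(hd)),0])
for bx in(-.075,.075):
    p=b2w([bx,.075,0])+.058*dd; o=[180,0,hd-180]
    movep([*p[:2],.28],o); move_l([*p[:2],.18],speed=.15)
    for k in range(2):
        r=move_l([*p[:2],.138],speed=.08,until_force=30); z=current_tcp_pos(); f=current_ft_force(); print(bx,r,z,"face",z[2]-.0133,f,current_opening())
        move_l([*p[:2],.19],speed=.15)
    move_l([*p[:2],.28],speed=.2)
movep([.35,.4,.3],[180,0,169.5])
for n in("top","side"): cv2.imwrite(f"pics/{n}4.png",cv2.resize(capture(n)[110:290,120:480],None,fx=2.2,fy=2.2,interpolation=cv2.INTER_CUBIC))
print(current_time())
E
```

```text
w 0.02103968757376242 [0.5364 0.3733 0.0169]
[-0.3766 -1.1673 -3.1659] [-0.0314 -0.1161 -0.0161]
-0.075 False [0.561  0.1606 0.1404] face 0.1271321292651887 [0.2027 7.8653 8.6395] 0.021074416406463285
-0.075 False [0.5591 0.1589 0.1387] face 0.12535069975120072 [-2.6987  1.8366  5.9359] 0.020846286003089937
0.075 False [0.7062 0.1239 0.1388] face 0.1255103829502256 [1.7157 0.487  2.2565] 0.021127459086866016
0.075 False [0.705  0.1238 0.1382] face 0.12488668075203135 [-1.7274  0.1551  0.6468] 0.021203326419871722
75.85
```

View pics/side4.png

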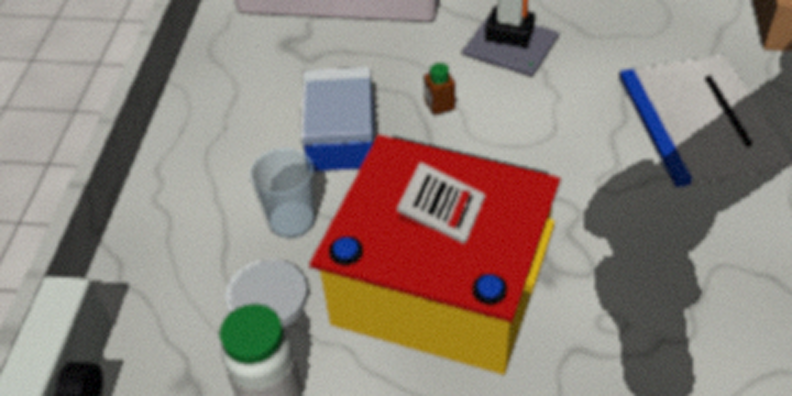

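The pegs are at crop (490,288) for a and (346,250) for b, and the lid is shut. The mallet has pivoted in the grip. I'll compare the peg pixels with the "up" and "home" predictions and look at the mallet.

```bash
python3 - <<'E'
from h import *
im=capture("side")
cv2.imwrite("pics/full5.png",im)
cr=im[190:260,250:360]; hsv=cv2.cvtColor(cr,cv2.COLOR_BGR2HSV)
for nm,bx in(("a",-.075),("b",.075)):
    print(nm,[( z,((pix(b2w([bx,.075,z]),"side")-[120,110]+.5)*2.2-.5).round(1)) for z in(.147,.140,.133)])
E
```

```text
a [(0.147, array([488.6, 272.8])), (0.14, array([488.4, 277.1])), (0.133, array([488.2, 281.4]))]
b [(0.147, array([342.2, 235.2])), (0.14, array([342.8, 239.7])), (0.133, array([343.5, 244. ]))]
```

View pics/full5.png

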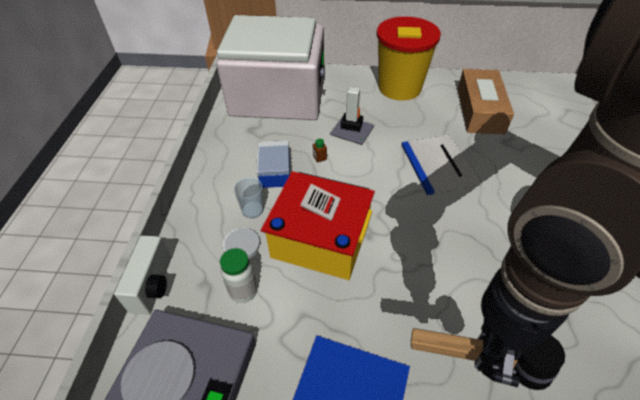

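```bash
python3 - <<'E'
import cv2
im=cv2.imread("pics/full5.png"); cv2.imwrite("pics/pegs5.png",cv2.resize(im[205:260,260:360],None,fx=8,fy=8,interpolation=cv2.INTER_CUBIC))
E
```

```text
(no output)
```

View pics/pegs5.png

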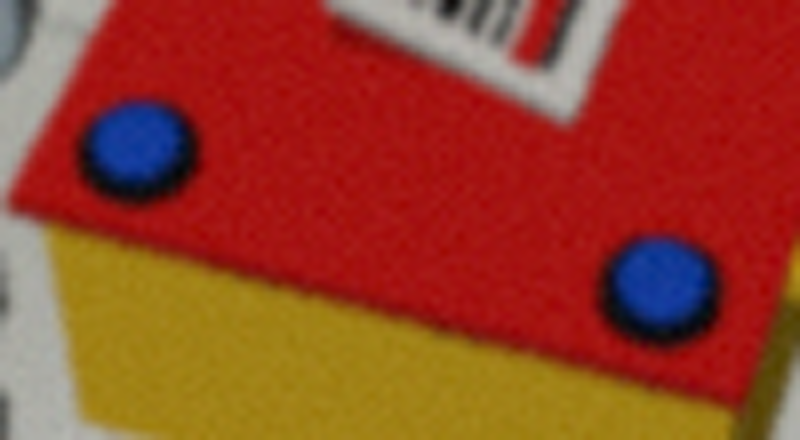

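```bash
python3 - <<'E'
from h import *
for nm,P,m in(("c+",[.105,.099,.123],(261.3,230.9)),("c-",[-.105,.099,.123],(352.5,255.6)),("a133",[-.075,.075,.133],(342.6,240.4)),("b133",[.075,.075,.133],(277.4,222.5)),("a147",[-.075,.075,.147],(342.6,240.4)),("b147",[.075,.075,.147],(277.4,222.5))):
    print(nm,(np.array(m)-pix(b2w(P),"side")).round(1))
print(current_tcp_pos(),current_ft_force(),current_moment(),current_opening())
E
```

```text
c+ [1.9 2.5]
c- [0.4 2.6]
a133 [1.  2.8]
b133 [1.5 1.9]
a147 [0.8 6.7]
b147 [2.1 5.8]
[0.35051044 0.39980133 0.29976201] [ 0.39081582  0.19753015 -3.11604886] [ 0.01147263 -0.11924044 -0.05308207] 0.021026312174134282
```

The pegs look about home, but b is marginal. I'll reseat the mallet on the mat, regrip it nearer the head and strike again.

```bash
cat >> h.py <<'E'
MH=np.array([.4791,.3836]); MA=-10.5; MD=np.array([np.cos(np.radians(MA)),np.sin(np.radians(MA))])
def mallet_down(off,z0=.05):
    g=MH+off*MD; movep([*g,.28],[180,0,MA+180]); move_l([*g,z0],speed=.2)
    r=move_l([*g,.0163],speed=.03,until_force=20); print("down",r,current_tcp_pos(),current_ft_force())
    grip(.06); sleep(.3); move_l([*g,.28],speed=.2)
E
python3 - <<'E'
from h import *
mallet_down(.058); movep([.35,.1,.35],[180,0,159])
cv2.imwrite("pics/m6.png",cv2.resize(capture("top")[170:290,105:215],None,fx=5,fy=5,interpolation=cv2.INTER_CUBIC)); print(current_time())
E
```

```text
down False [0.53629626 0.37313345 0.01658963] [ 0.21249873 -0.32889735 -2.8913897 ]
82.8083
```

View pics/m6.png

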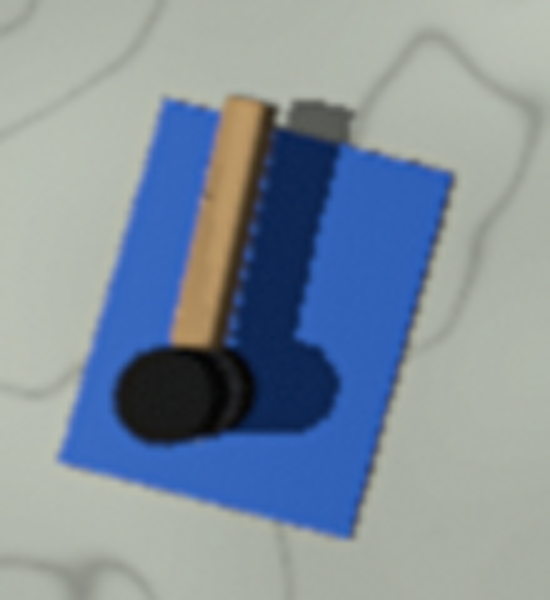

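The mallet stands upright on the mat, with its head top at crop (167,395), about 5 mm nearer the base than before. Now I regrip it 45 mm from the head and strike each peg again.

```bash
python3 - <<'E'
from h import *
np.set_printoptions(precision=4,suppress=True)
w=lambda p,z: world(((p[0]+.5)/5-.5+105,(p[1]+.5)/5-.5+170),z)
h0=w((167,395),.064); e=w((247,102),.044); print(h0,e,ang(e-h0))
H=h0[:2]; a=ang(e-h0); d=np.array([np.cos(np.radians(a)),np.sin(np.radians(a))]); g=H+.045*d
movep([*g,.25],[180,0,a+180]); grip(.06); move_l([*g,.0163],speed=.15); grip(0.0); print("w",current_opening())
move_l([*g,.28],speed=.2); f0=current_ft_force()
hd=BY+90; dd=np.array([np.cos(np.radians(hd)),np.sin(np.radians(hd)),0])
for bx in(-.075,.075):
    p=b2w([bx,.075,0])+.045*dd; o=[180,0,hd-180]
    movep([*p[:2],.28],o); move_l([*p[:2],.165],speed=.15)
    for z in np.arange(.154,.1359,-.002):
        r=move_l([*p[:2],z],speed=.03,until_force=45); print(bx,round(z-.0133,4),round(current_tcp_pos()[2]-.0133,4),current_ft_force()-f0,current_moment())
        if r: break
    move_l([*p[:2],.28],speed=.2)
movep([.35,.4,.3],[180,0,169.5]); print(current_time())
im=capture("side"); cv2.imwrite("pics/pegs7.png",cv2.resize(im[205:260,260:360],None,fx=8,fy=8,interpolation=cv2.INTER_CUBIC))
E
```

```text
[0.4742 0.3831 0.064 ] [0.6227 0.356  0.044 ] -10.343097176849327
w 0.021206993612762248
-0.075 0.1407 0.1406 [ 0.3103  0.2435 -0.5825] [ 0.0636 -0.0759  0.0288]
-0.075 0.1387 0.1386 [ 0.4848  0.2267 -0.0349] [ 0.0584 -0.0486  0.0012]
-0.075 0.1367 0.1365 [-1.1016  0.6653 -0.4095] [ 0.0938 -0.03   -0.0377]
-0.075 0.1347 0.1345 [-0.2531  0.3176  0.2172] [ 0.1347 -0.0369  0.0088]
-0.075 0.1327 0.1335 [-1.4636  0.1739  5.6162] [ 0.0347  0.2052 -0.0593]
-0.075 0.1307 0.1328 [-2.9136  2.8467 14.8105] [-0.0689  0.8084 -0.1266]
-0.075 0.1287 0.1319 [-4.5754  3.1709 19.4274] [ 0.2088  1.2179 -0.2851]
-0.075 0.1267 0.1305 [-5.5067  6.5077 22.3943] [ 0.6631  1.2518 -0.2304]
-0.075 0.1247 0.1292 [-5.9175  7.7921 23.7978] [ 1.0329  1.4804 -0.2842]
-0.075 0.1227 0.1278 [-6.7171  9.1953 27.107 ] [ 1.4953  1.4842 -0.3076]
0.075 0.1407 0.1404 [-0.3918 -0.242  -0.0564] [ 0.1019 -0.0221 -0.0047]
0.075 0.1387 0.1386 [-0.5862  1.1991 -0.2812] [ 0.05    0.0183 -0.0051]
0.075 0.1367 0.1365 [-0.5252  0.1564  0.2764] [ 0.1219  0.0376 -0.0011]
0.075 0.1347 0.1345 [-0.1847  0.475   1.4315] [ 0.1435 -0.0338 -0.0329]
0.075 0.1327 0.1325 [0.3108 0.5873 0.4192] [ 0.115  -0.0287 -0.0008]
0.075 0.1307 0.1305 [-0.8535 -0.0875  0.6111] [ 0.1103 -0.0076 -0.    ]
0.075 0.1287 0.129 [0.2922 0.1646 1.7829] [ 0.1153 -0.091   0.0798]
0.075 0.1267 0.1285 [-2.0287  1.5775  9.0489] [-0.0135  0.4131 -0.0856]
0.075 0.1247 0.1282 [-3.1295  0.5778 15.2756] [-0.1722  0.9292 -0.1492]
0.075 0.1227 0.1272 [-5.4961  2.3496 20.7517] [ 0.0325  1.1778 -0.2176]
101.2167
```

View pics/pegs7.png

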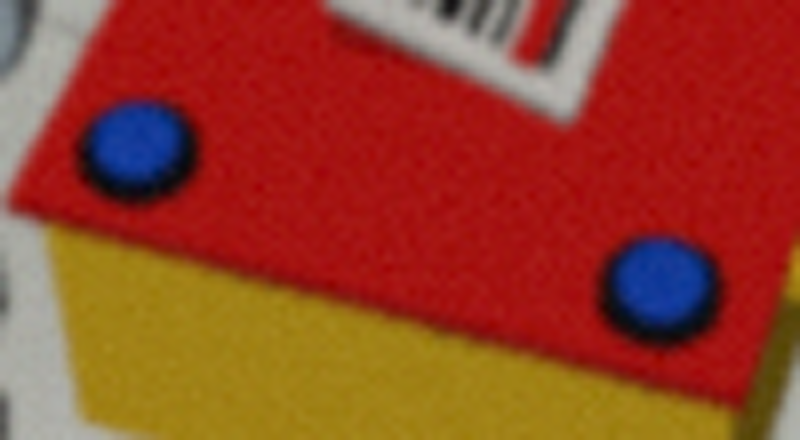

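Both pegs give a hard stop at the home height and look unchanged at (139,140) and (661,283), so both are home. Next I stand the mallet on the mat and take the scanner.

```bash
sed -i 's/^MH=.*; MA=-10.5/MH=np.array([.485,.379]); MA=-10.3/' h.py; python3 - <<'E'
from h import *
np.set_printoptions(precision=4,suppress=True)
mallet_down(.045); 
# scan pose feasibility
n=Ro.from_euler('z',BY,degrees=True).apply([-np.sin(.35),0,np.cos(.35)]); L=b2w([0,-.005,.15])
movep([.4,-.1,.38],[180,0,159])
for k in range(0,360,30):
    R0=Ro.from_euler('z',BY+k,degrees=True)*Ro.from_euler('x',180,degrees=True)
    # tilt so that tool z = -n
    ax=np.cross([0,0,-1],-n); R=Ro.from_rotvec(ax/np.linalg.norm(ax)*.35)*R0
    rpy=R.as_euler('xyz',degrees=True); p=L+n*(.09+.11-.0187)
    q=solve_ik(p,rpy); print(k,p,rpy.round(1),None if q is None else np.round(q,0))
for y in(80,170,-10,-100): print(y,solve_ik([.5395,-.42,.12],[180,0,y]))
for nm,cr in(("top",np.s_[160:280,100:210]),): cv2.imwrite("pics/m8.png",cv2.resize(capture(nm)[cr],None,fx=5,fy=5,interpolation=cv2.INTER_CUBIC)); 
im=capture("side"); cv2.imwrite("pics/s8.png",cv2.resize(im[75:150,310:410],None,fx=6,fy=6,interpolation=cv2.INTER_CUBIC)); print(current_time())
E
python3 -c "
import cv2,numpy as np
a=cv2.imread('pics/m8.png');b=cv2.imread('pics/s8.png')
a=cv2.resize(a,(360,393));b=cv2.resize(b,(440,330));c=np.zeros((393,800,3),np.uint8);c[:,:360]=a;c[:330,360:]=b;cv2.imwrite('pics/c8.png',c)"
```

```text
down False [0.5294 0.371  0.0166] [ 0.312  0.856 -3.576]
0 [0.5401 0.0209 0.3203] [180.  -20.1 -13.3] [   6.   -6.   -8.   69.   -6. -162.]
30 [0.5401 0.0209 0.3203] [169.7 -17.3  18.3] [  6.  -6.  -8.  69.  -6. 168.]
60 [0.5401 0.0209 0.3203] [162.5  -9.9  48.2] [  6.  -6.  -8.  69.  -6. 138.]
90 [0.5401 0.0209 0.3203] [159.9   0.   76.7] [  6.  -6.  -8.  69.  -6. 108.]
120 [0.5401 0.0209 0.3203] [162.5   9.9 105.2] [ 6. -6. -8. 69. -6. 78.]
150 [0.5401 0.0209 0.3203] [169.7  17.3 135.1] [ 6. -6. -8. 69. -6. 48.]
180 [0.5401 0.0209 0.3203] [180.   20.1 166.7] [ 6. -6. -8. 69. -6. 18.]
210 [0.5401 0.0209 0.3203] [-169.7   17.3 -161.7] [  6.  -6.  -8.  69.  -6. -12.]
240 [0.5401 0.0209 0.3203] [-162.5    9.9 -131.8] [  6.  -6.  -8.  69.  -6. -42.]
270 [0.5401 0.0209 0.3203] [-159.9    0.  -103.3] [  6.  -6.  -8.  69.  -6. -72.]
300 [0.5401 0.0209 0.3203] [-162.5   -9.9  -74.8] [   6.   -6.   -8.   69.   -6. -102.]
330 [0.5401 0.0209 0.3203] [-169.7  -17.3  -44.9] [   6.   -6.   -8.   69.   -6. -132.]
80 [-37.9007  25.5677   8.1339  72.5662   0.      62.0993]
170 [-37.9007  25.5677   8.1339  72.5662   0.     -27.9007]
-10 [-37.9007  25.5677   8.1339  72.5662   0.     152.0993]
-100 [ -37.9007   25.5677    8.1339   72.5662    0.     -117.9007]
108.7333
```

View pics/c8.png

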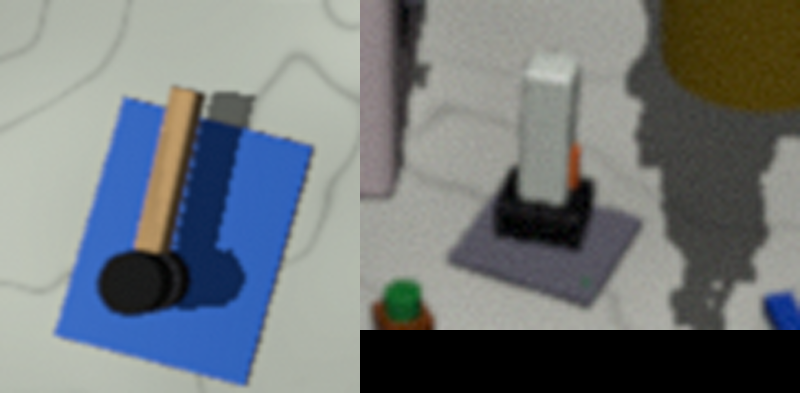

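The mallet stands well inside the mat, with its head at (133,282) in the panel. The scanner is upright on its dock, its handle top at panel (553,68) and its trigger on the robot-facing side. Now I scan the label.

```bash
python3 - <<'E'
from h import *
np.set_printoptions(precision=4,suppress=True)
print("side px pred",pix([.541,-.4264,.144],"side"),"seen-bias (352.7,88)")
s=np.array([.541,-.4255]); o=[180,0,170]; Z=.1013
movep([*s,.30],o); grip(.07); move_l([*s,.17],speed=.2); move_l([*s,Z],speed=.08); grip(0.0); print("w",current_opening(),current_ft_force())
move_l([*s,.38],speed=.15)
n=Ro.from_euler('z',BY,degrees=True).apply([-np.sin(.35),0,np.cos(.35)]); L=b2w([-.001,-.005,.15])
rpy=[180,20.05,BY+180]; T=Ro.from_euler('xyz',rpy,degrees=True).apply([0,0,1]); print(T,n)
p=L+n*(.09+.11-.0187); movep(p+.06*n,rpy); move_l(p,speed=.1); sleep(.7)
for c in("top","side"): cv2.imwrite(f"pics/scan_{c}.png",capture(c))
sleep(1.2); print(current_tcp_pos(),p,current_opening(),current_time())
E
python3 -c "
import cv2,numpy as np
a=cv2.imread('pics/scan_top.png')[130:290,200:400];b=cv2.imread('pics/scan_side.png')[120:280,220:420]
cv2.imwrite('pics/c9.png',cv2.resize(np.hstack([a,b]),None,fx=2,fy=2,interpolation=cv2.INTER_CUBIC))"
```

```text
side px pred [353.0286  88.6153] seen-bias (352.7,88)
w 0.029385532679038012 [0.2991 1.245  3.25  ]
[ 0.3336 -0.0789 -0.9394] [-0.3337  0.0789  0.9394]
[0.5392 0.0212 0.3203] [0.5392 0.0212 0.3203] 0.029502925282610636 119.0333
```

View pics/c9.png

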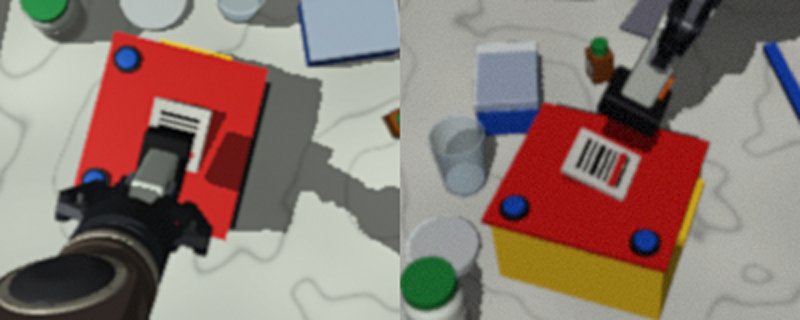

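```bash
python3 - <<'E'
from h import *
n=Ro.from_euler('z',BY,degrees=True).apply([-np.sin(.35),0,np.cos(.35)]); L=b2w([-.001,-.005,.15])
R=Ro.from_euler('xyz',[180,20.05,BY+180],degrees=True)*Ro.from_euler('x',180,degrees=True)
top,side=[],[]
for dz in(0,.03):
  for sx,sy in((1,1),(1,-1),(-1,-1),(-1,1)):
    P=L+.09*n+R.apply([.032*sx,.025*sy,dz]); t=(pix(P)-[200,130])*2; s=(pix(P,"side")+[1.2,2.5]-[220,120])*2+[400,0]; print(dz,sx,sy,t.round(),s.round())
E
```

```text
0 1 1 [181. 190.] [664. 110.]
0 1 -1 [136. 179.] [651. 143.]
0 -1 -1 [148. 123.] [595. 115.]
0 -1 1 [194. 134.] [610.  83.]
0.03 1 1 [178. 200.] [675.  93.]
0.03 1 -1 [130. 189.] [662. 126.]
0.03 -1 -1 [143. 130.] [604.  98.]
0.03 -1 1 [191. 142.] [619.  65.]
```

```bash
python3 -c "
import cv2
a=cv2.imread('pics/scan_side.png')[120:220,280:400]
cv2.imwrite('pics/c10.png',cv2.resize(a,None,fx=6,fy=6,interpolation=cv2.INTER_CUBIC))"
```

```text
(no output)
```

View pics/c10.png

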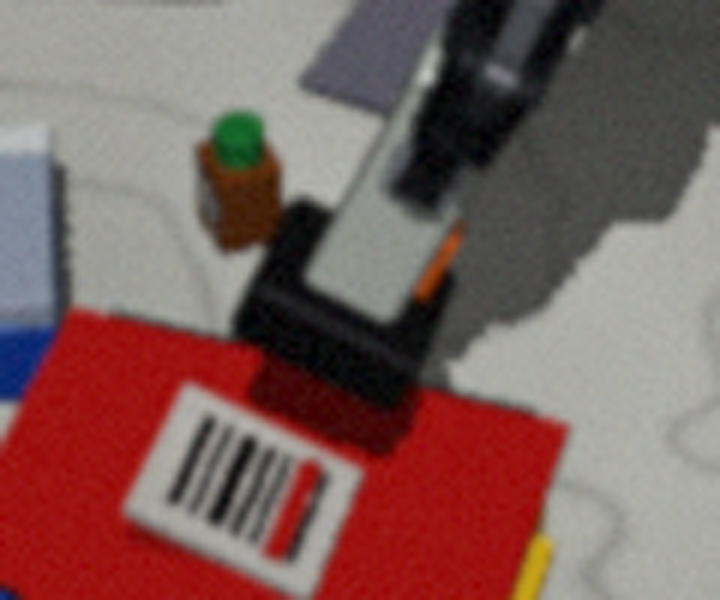

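The crop shows the scanner's nose corners at (237,333) and (388,410). That matches the model to a few mm, and the hold lasted about 2 s. Next I return the scanner to the dock.

```bash
python3 - <<'E'
from h import *
sleep(.8)
p=current_tcp_pos(); n=Ro.from_euler('z',BY,degrees=True).apply([-np.sin(.35),0,np.cos(.35)])
move_l(p+.06*n,speed=.15); s=np.array([.541,-.4205]); movep([*s,.38],[180,0,170]); move_l([*s,.125],speed=.15)
print(move_l([*s,.1005],speed=.02,until_force=6),current_tcp_pos(),current_ft_force())
grip(.07); sleep(.3); move_l([*s,.35],speed=.15); movep([.3,.1,.35],[180,0,159]); sleep(.5)
a=capture("top")[150:290,110:230]; b=capture("side")[75:265,250:410]; d=capture("top")[180:280,400:510]
f=lambda i,w:cv2.resize(i,(w,500),interpolation=cv2.INTER_CUBIC)
cv2.imwrite("pics/c11.png",np.hstack([f(a,200),f(b,400),f(d,200)])); print(current_time())
E
```

```text
True [ 0.54083303 -0.42037336  0.10193177] [0.26429226 0.24932309 5.25156809]
130.2417
```

View pics/c11.png

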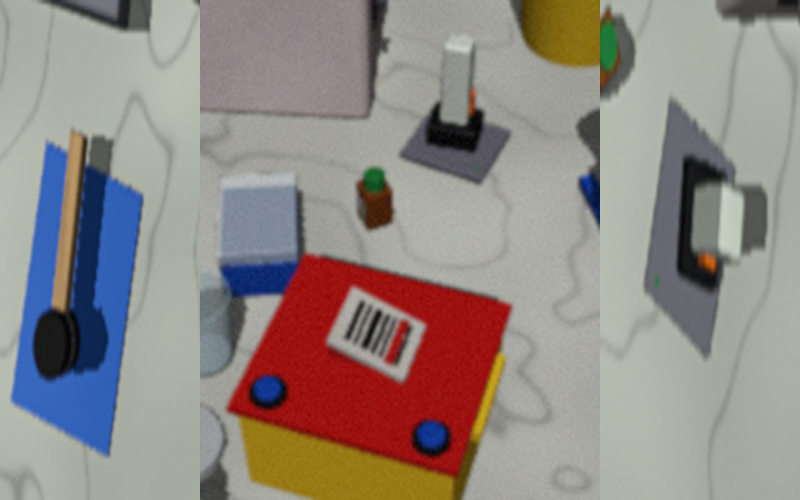

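The mallet is upright on the mat (55,340) and the scanner is upright on its dock (460,90). The lid is shut with both pegs home, at (268,390) and (431,436). I'm handing in.

```bash
python3 -c "
from cell import *
print(hand_in())"
```

```text
the job is handed in; nothing more can be done
None
```

I handed the job in at about 130 s with every step carried out: four used bottles in the bin, lid shut, both pegs home, label scanned for about 2 s, mallet on the mat and scanner on its dock; `hand_in()` returned no verdict, so the result rests on my own camera and force checks.

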